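# Prop open the bread bin

### The job

Prop the bread bin open: raise its lid by pushing it up with the prop rod (it has a red grip), and stand the rod's tip fully down in the hole of the metal shoe on the bin's front step, so that the lid stays open when you let go. The hole's exact place is not known, so feel for it gently with the tip; do not ram the rod down or let the lid drop, and leave the jar, the can and the candle holder alone.

Things in the scene. Friction and masses are not known exactly. Their poses are not given: they have to be found in the camera images.
- bin: Pale wooden bread bin, fixed: 210 mm deep, 260 wide, 115 high to the rim. Origin: on the counter under the middle of its front face. Its -x points out of the front, +x to the hinge side, y along the hinge, z up. A wooden front step (124 mm out from the face, 56 wide, 42 high) carries a metal shoe with the holding hole (see the two step points).
- step_mark (a point): Point at the level of the shoe's top, 65 mm above the counter, between the red marks on the step's rails: 86 mm in front of the bin's front face, middle across. NOT the hole: the hole's centre lies 6 to 42 mm behind it (towards the bin, +x), differs each time, never sideways. Hole: 12 mm along x, 14 mm along y, 11 mm deep, black floor. Axes as the bin's.
- step_end (a point): Outer end of the step's top, 124 mm in front of the bin's face, 42 mm up, middle across. The shoe on the step is bright metal, flat, 84 mm long along the bin's x, 34 mm wide, its hole in its middle. It is sprung: its top yields straight down by up to 4 mm, about 2 N to start and 1.5 N more per mm, then is hard; it does not slide.
- hinge_mid (a point): Middle of the lid's hinge line, on the back rim: 210 mm behind the front face (bin x = +0.210), 115 mm above the counter. The hinge runs along the bin's y.
- lid (a joint): Lid angle, rad: 0 shut, grows as it opens, about 0.6 when properly propped. Wooden lid, 12 mm thick, 266 mm wide, overhanging the front face by 7 mm, 0.3 to 0.65 kg; it falls shut on its own, slightly damped.
- prop: Prop rod: round steel, 10 mm thick, 220 mm from pivot to tip. Origin: its pivot on the lid's front bracket, 270 mm from the hinge line (lid shut: 60 mm in front of the face, 115 mm up, middle across). Its -x points from pivot to tip, its y along the hinge. Swings only in the upright plane across the hinge; its stiff pivot holds it up. Starts 14 to 24 degrees below level, to the front.
- prop_grip (a point): Centre of the red grip on the rod, 145 mm from the pivot and 75 mm from the tip: 36 mm long along the rod, 14 mm wide across (along y, the way to pinch it), 16 mm deep. Axes as the rod's.
- prop_tip (a point): Middle of the rod's flat end. The last 15 mm of the rod is a dark pin 8 mm thick, 220 mm from the pivot. Axes as the rod's. Properly propped, the rod stands 7 to 18 degrees off upright, its tip on the front side.
- jar: Greenish glass jar with a red cap, 84 mm across, 137 mm high; origin at the centre of its underside. Leave alone.
- can: Red can, 70 mm across, 110 mm high; origin at the centre of its underside. Leave alone.
- holder: White ceramic tea-light holder, 300 x 75 mm, 40 mm high (48 mm with candles), length along its x; origin under its centre. Leave alone.

How it is judged:
By the outcome, as a careful person would: the job done as asked, in the order asked, and still so for the second after the job is handed in, with the robot touching nothing.
It also fails if it takes over 72 s, if anything falls off the work surface, if the arm or the gripper's body presses on something with over 40 N, if the wrist force passes 120 N, or if a joint passes its speed limit or range.

### The arm

A 7-joint arm with a two-finger parallel gripper is mounted at the origin on the work surface. World frame = base frame: x ahead of the robot, y to its left, z up, the work surface at z = 0. Lengths are in m, angles in degrees, forces in N, time in s.
With the tool pointing down it reaches from about 0.425 to 0.925 m from the base axis. Payload 6.8 kg.
Tool frame: the origin (TCP) lies on the centre line of the jaws, within the pads' length; the fingertips stand 8 mm ahead of it and the grasp point (between the pads) lies 11 mm behind it; z points along the fingers, y is the direction in which the jaws open and shut (so a half turn about z gives the same grasp; the last joint's range is limited). The gripper opens to 88 mm and grips with 3 to 60 N. Pads are 20 mm wide; open, the fingers measure 115 mm over their backs; the gripper's body (75 mm by 178 mm) begins 61 mm behind the grasp point.
Start: joints at [-72.37, 27.33, 1.283, 89.118, -0.659, 63.558, -4.761], TCP at [0.273, 0.618, 0.231] pointing down, gripper open.
Joint ranges: [-169.35, 169.35], [-19.33, 120.38], [-80.79, 83.38], [13.8, 139.57], [-78.32, 258.32], [9.67, 109.79], [-169.56, 169.56]. Speed limits (degrees/s): [136.94, 136.94, 180, 180, 180, 180, 180].

### API

Orientations are given as a 3x3 rotation matrix whose columns are the frame's x, y, z axes.
In Python, from workcell import state, viewer, job gives the robot as it stands. The module is installed in compiled form; this text tells all that it offers.
- The arm moves only by the tool apply_moves, never from a script. Its argument "plan" is a list of rows, each an object with "offset": the shift along the tool's x, y, z in m, a list of three; "turn": the turn about the tool's z in rad. In form: [{"offset": [dx, dy, dz], "turn": turn}, ...]. A call has 1 to 10 rows; each row is the pose to reach, as a shift and turn from the pose measured when the call began, along the tool's axes at that moment; what a row does not reach only later rows make up. A row lasts 1/12 s, in which the tool goes at most 41.7 mm and 7.16 degrees, less where a joint would pass 70% of its speed; a pose out of reach is approached as far as the arm can. A call with a gripper value outside its range is refused whole. "fingers" is the finger opening in m, from 0 to 0.0878, set as the call begins (left out, the last holds). The fingers move at their own pace and stop on an object; "squeeze" is the grip in N (left out, the last holds). Time passes only in rows, so rows that repeat a pose let the fingers close. It gives the time, the measured TCP pose, the force and the opening at its end, in the units of the state.
- state(): the state, without advancing time (a new reading comes with each control period).
- viewer.camera(name): name is "scene" or "top" or "wrist"; returns the picture (420x560x3 uint8, red, green, blue); there is no depth.
- viewer.camera_params(name): a dict with "vertical_fov" (degrees; the focal length in pixels is half the picture's height over the tangent of half this angle, whatever the lens; pixels are square), "cx", "cy" (the principal point, pixels), "k1" (the pictures are not rectified: a ray, as slopes to the right and down, at radius r is drawn at 1 + k1 r^2 times it, then the intrinsics apply), "xyz" and "orientation" of the camera in the world. Camera axes: x right, y up, looking along -z (the intrinsics and any distortion apply to the point x, -y, -z); pixel columns grow to the right and rows downward; lengths in m; the calibration is good to about 2 mm. A picture is of the moment at which its call begins: read the wrist's pose just before it. camera_params takes no time and is no camera call; for the wrist camera it gives the pose at the moment of the call.
- job.hand_in(): hands the job in, once; it reports no verdict.
The state is a dict: "t": time; "joint_pos": joint angles; "dq": joint speeds; "joint_efforts": joint torques, N m; "eef_pos": TCP position; "tool_rot": TCP orientation; "contact_force": force on the tool from outside, world axes, zero at the start; "moment": the same for the moment, N m; "width": finger opening in m.
Only numpy, scipy, OpenCV 4.12 (cv2) and the standard library are available. Lean on these libraries where they do the work, as an engineer would, in place of code of your own. Each camera call takes 0.05 s, during which the arm holds its last target. There are 200 camera calls.

## Working session

There is one attempt and no reset: what is moved stays moved. The work goes in short steps, Python scripts to look and compute and a tool call to move; the robot and the scene stay as the last step left them, time stands still between calls to the robot, and variables do not carry over. Pictures are saved under pics/ and viewed, about 8 in all and at most 12, crops included, and the job is handed in when it is done.

Besides the shell and the picture viewer there is one more tool, called after "Request:" as name(argument=value, ...) on one line, values as JSON. apply_moves: Moves the arm, as the interface text tells. Its arguments: {"type":"object","properties":{"plan":{"type":"array","items":{"type":"object","properties":{"offset":{"type":"array","items":{"type":"number"}},"turn":{"type":"number"}}}},"fingers":{"type":"number"},"squeeze":{"type":"number"}},"required":["plan"]}

```bash
mkdir -p pics
cat > h.py <<'E'
import numpy as np, cv2
from workcell import state, viewer, job
def K(p):
    f=210/np.tan(np.radians(p['vertical_fov'])/2); return f
def proj(p,X):
    X=np.atleast_2d(X); R=np.array(p['orientation']); c=(X-np.array(p['xyz']))@R
    s=np.c_[c[:,0]/-c[:,2],-c[:,1]/-c[:,2]]; r2=(s**2).sum(1,keepdims=True)
    return s*(1+p['k1']*r2)*K(p)+[p['cx'],p['cy']]
def ray(p,uv):
    d=(np.array(uv,float)-[p['cx'],p['cy']])/K(p); s=d.copy()
    for _ in range(30): s=d/(1+p['k1']*(s@s))
    v=np.array(p['orientation'])@np.array([s[0],-s[1],-1]); return np.array(p['xyz']),v/np.linalg.norm(v)
def onz(p,uv,z):
    o,v=ray(p,uv); return o+v*(z-o[2])/v[2]
E
python3 - <<'E'
from h import *
import json
print(state())
for n in ['scene','top']:
    cv2.imwrite(f'pics/{n}0.png',viewer.camera(n)[:,:,::-1]); p=viewer.camera_params(n); print(n,p)
    json.dump({k:np.array(v).tolist() for k,v in p.items()},open(n+'.json','w'))
E
```

```text
{'t': 0.0, 'joint_pos': array([-72.36975451,  27.37413475,   1.28190382,  89.17677734,
        -0.6602158 ,  63.55714668,  -4.76219114]), 'dq': array([-0.00439945,  0.08123586,  0.0360825 , -0.12847135,  0.03546803,
       -0.00900307, -0.06028161]), 'joint_efforts': array([ 9.18643491e-04, -5.82851565e+01,  1.53544944e+00, -2.72591794e+01,
       -5.42769616e-02,  1.70343270e-02,  1.41080800e-04]), 'eef_pos': array([0.27244438, 0.6169483 , 0.2297131 ]), 'tool_rot': array([[-9.14777320e-01,  4.03958045e-01, -5.94505213e-04],
       [ 4.03958463e-01,  9.14775833e-01, -1.65388341e-03],
       [-1.24260508e-04, -1.75309045e-03, -9.99998456e-01]]), 'contact_force': array([ 0.09338444, -0.50682236, -0.28848988]), 'moment': array([0.02605719, 0.00701772, 0.00295756]), 'width': 0.0878607370636719}
scene {'vertical_fov': 46.0351516250213, 'cx': 278.1559087468807, 'cy': 215.89352495042314, 'k1': -0.18330841927497926, 'xyz': array([ 1.09825685, -0.72355803,  1.05796366]), 'orientation': array([[ 0.81095964, -0.44508588,  0.3797934 ],
       [ 0.58506526,  0.62414047, -0.51782943],
       [-0.00656587,  0.64214269,  0.76655701]])}
top {'vertical_fov': 52.453911936329675, 'cx': 273.89189890909915, 'cy': 208.84408542712612, 'k1': 0.007919876222296326, 'xyz': array([ 0.46127804, -0.06672067,  1.23358928]), 'orientation': array([[ 0.01126237,  0.99097559, -0.1335685 ],
       [-0.9998281 ,  0.01312774,  0.01309319],
       [ 0.01472848,  0.13339808,  0.99095309]])}
```

View pics/scene0.png

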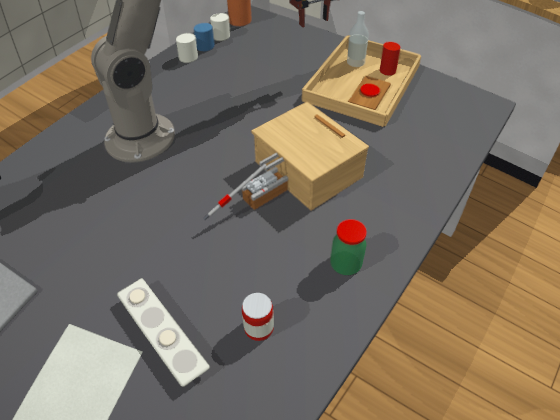

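View pics/top0.png

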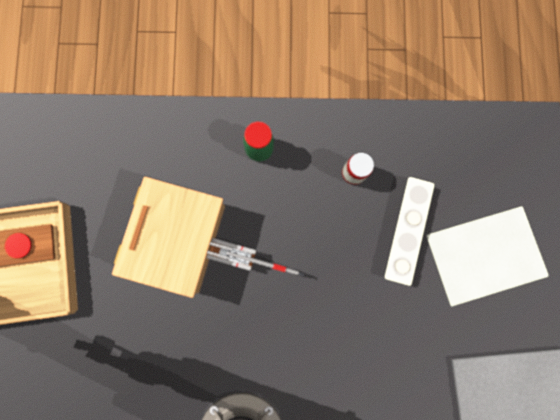

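Run:
```python
from h import *
a=cv2.imread('pics/scene0.png')[95:225,195:375]; b=cv2.imread('pics/top0.png')[170:305,105:325]
cv2.imwrite('pics/z1.png',cv2.resize(a,None,fx=4.4,fy=4.4,interpolation=cv2.INTER_CUBIC))
cv2.imwrite('pics/z2.png',cv2.resize(b,None,fx=3.6,fy=3.6,interpolation=cv2.INTER_CUBIC))
```

```text
(no output)
```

View pics/z1.png

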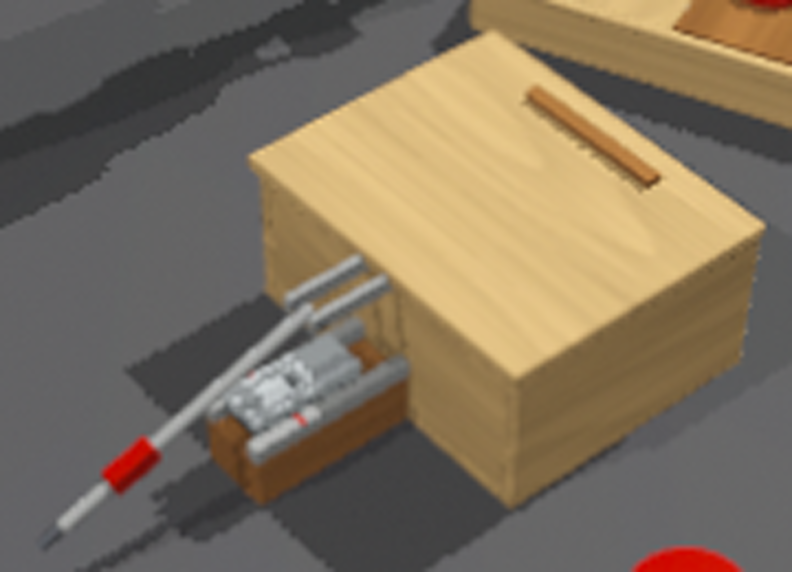

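View pics/z2.png

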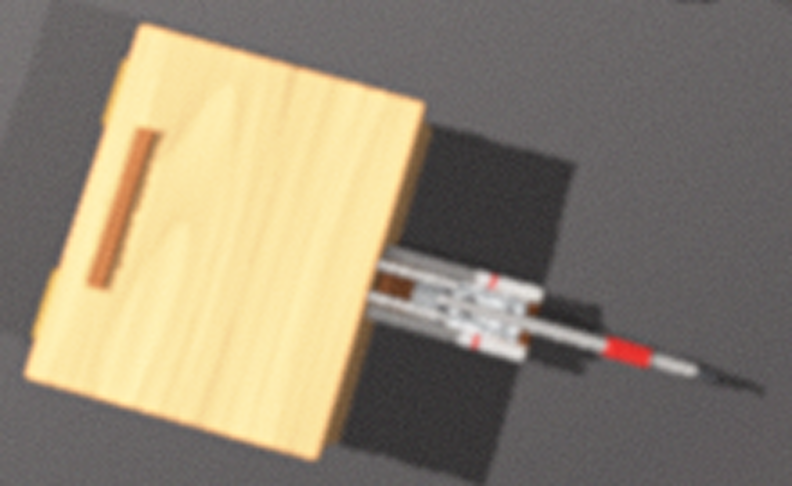

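```bash
cat >> h.py <<'E'
import json
P={n:json.load(open(n+'.json')) for n in ['scene','top']}
def T(q,X):
    X=np.atleast_2d(X); c,s=np.cos(q[2]),np.sin(q[2]); return X@np.array([[c,s,0],[-s,c,0],[0,0,1]])+[q[0],q[1],0]
E
python3 - <<'E'
from h import *
from scipy.optimize import least_squares
tp=np.array([[426,102],[316,460],[140,25],[25,378],[695,370],[628,352]])/3.6+[105,170]
sc=np.array([[517,378],[250,157],[765,228],[490,32],[45,540],[131,466],[513,507]])/4.4+[195,95]
def pts(q):
    a=q[4]; pr=lambda d:[-.06-d*np.cos(a),0,.115-d*np.sin(a)]
    return T(q,np.array([[-.007,-.133,.127],[-.007,.133,.127],[q[3],-.133,.127],[q[3],.133,.127],pr(.22),pr(.145),[0,-.13,0]]))
f=lambda q:np.r_[(proj(P['top'],pts(q)[:6])-tp).ravel(),(proj(P['scene'],pts(q))-sc).ravel()]
r=least_squares(f,[.45,.05,1.34,.21,.33]); q=r.x
print(q,np.degrees(q[2]),np.degrees(q[4])); print(r.fun.reshape(-1,2).round(1)); print(pts(q).round(4))
r2=least_squares(lambda q:f(np.r_[q[:3],.21,q[3]]),q[[0,1,2,4]]);print(r2.x,r2.cost,r.cost)
print('top only corners',[onz(P['top'],t,.127).round(4) for t in tp[:4]]);
E
```

```text
[0.51127784 0.09658451 1.30525414 0.20566545 0.34956637] 74.78555328870846 20.02867752572676
[[-1.3 -0.5]
 [-1.  -0.5]
 [ 0.7 -1.1]
 [-0.1 -0.8]
 [ 3.3  1.1]
 [-2.3 -0.9]
 [-0.7 -0.6]
 [-0.9 -1.2]
 [-0.6 -0.7]
 [-0.3 -1. ]
 [-0.4  2. ]
 [ 0.7 -0. ]
 [-0.6 -0.2]]
[[ 0.6378  0.0549  0.127 ]
 [ 0.3811  0.1247  0.127 ]
 [ 0.6936  0.2601  0.127 ]
 [ 0.4369  0.3299  0.127 ]
 [ 0.4413 -0.1608  0.0397]
 [ 0.4598 -0.0928  0.0653]
 [ 0.6367  0.0625  0.    ]]
[0.51082431 0.09531128 1.30574749 0.3568952 ] 19.952886717570053 17.057061301484453
top only corners [array([0.6365, 0.0516, 0.127 ]), array([0.3798, 0.1221, 0.127 ]), array([0.6906, 0.2618, 0.127 ]), array([0.4348, 0.3295, 0.127 ])]
```

Run:
```python
from h import *
from scipy.optimize import least_squares
tp=np.array([[426,102],[316,460],[140,25],[25,378],[695,370],[628,352]])/3.6+[105,170]
sc=np.array([[517,378],[250,157],[765,228],[490,32],[45,540],[131,466],[513,507]])/4.4+[195,95]
def pts(q,l=.22):
    a=q[3]; pr=lambda d:[-.06-d*np.cos(a),0,.115-d*np.sin(a)]
    return T(q,np.array([[-.007,-.133,.127],[-.007,.133,.127],[.2075,-.133,.127],[.2075,.133,.127],pr(l),pr(.145),[0,-.13,0]]))
f=lambda q:np.r_[(proj(P['top'],pts(q,.205)[:6])-tp).ravel(),(proj(P['scene'],pts(q))-sc).ravel()]
r=least_squares(f,[.51,.09,1.3,.33],loss='soft_l1'); q=r.x
print(q,np.degrees(q[2:])); print(r.fun.reshape(-1,2).round(1)); print(pts(q).round(4))
np.save('q.npy',q)
```

```text
[0.51151357 0.09510698 1.30897335 0.31191253] [74.99864848 17.87127126]
[[-0.9 -0.6]
 [-0.2 -0.6]
 [ 0.3 -1.1]
 [-0.1 -0.8]
 [ 0.3 -0.4]
 [-1.  -1. ]
 [-0.8 -0.3]
 [-1.3 -0.9]
 [-0.4 -0.9]
 [-0.4 -1. ]
 [-1.7  1.2]
 [-0.2 -0.5]
 [-0.7  0. ]]
[[ 0.6382  0.0539  0.127 ]
 [ 0.3812  0.1228  0.127 ]
 [ 0.6937  0.2611  0.127 ]
 [ 0.4368  0.33    0.127 ]
 [ 0.4418 -0.1651  0.0475]
 [ 0.4603 -0.0961  0.0705]
 [ 0.6371  0.0615  0.    ]]
```

```bash
cat >> h.py <<'E'
q=np.load('q.npy')
def off(target,yaw=None):
    s=state(); R=np.array(s['tool_rot']); o=R.T@(np.array(target)-s['eef_pos'])
    t=0
    if yaw is not None:
        t=-(yaw-np.arctan2(R[1,0],R[0,0])); t=(t+np.pi)%(2*np.pi)-np.pi
    print('offset',o.round(4),'turn',round(t,4))
def tobin(X):
    X=np.array(X)-[q[0],q[1],0]; c,s=np.cos(q[2]),np.sin(q[2]); return np.array([c*X[0]+s*X[1],-s*X[0]+c*X[1],X[2]])
E
python3 - <<'E'
from h import *
off([.45,.26,.25],q[2])
# shoe ends from top view, z=.065
for uv in [(412,293),(527,330),(495,280),(475,343)]:
    print(uv,tobin(onz(P['top'],np.array(uv)/3.6+[105,170],.065)).round(4))
for uv in [(365,345),(300,375),(240,415)]:
    print(uv,tobin(onz(P['scene'],np.array(uv)/4.4+[195,95],.065)).round(4))
E
```

```text
offset [-0.3066 -0.2549 -0.0198] turn 1.4169
(412, 293) [-0.0322  0.0034  0.065 ]
(527, 330) [-0.1237  0.0066  0.065 ]
(495, 280) [-0.0899 -0.023   0.065 ]
(475, 343) [-0.0886  0.0266  0.065 ]
(365, 345) [-0.0197 -0.008   0.065 ]
(300, 375) [-0.0685 -0.0025  0.065 ]
(240, 415) [-0.1188 -0.0059  0.065 ]
```

Request:
apply_moves(plan=[{"offset": [-0.031,-0.0255,-0.002],"turn": 0.12},{"offset": [-0.061,-0.051,-0.004],"turn": 0.24},{"offset": [-0.092,-0.0765,-0.006],"turn": 0.36},{"offset": [-0.123,-0.102,-0.008],"turn": 0.48},{"offset": [-0.153,-0.1275,-0.01],"turn": 0.6},{"offset": [-0.184,-0.153,-0.012],"turn": 0.72},{"offset": [-0.215,-0.178,-0.014],"turn": 0.84},{"offset": [-0.245,-0.204,-0.016],"turn": 0.96},{"offset": [-0.276,-0.229,-0.018],"turn": 1.08},{"offset": [-0.307,-0.255,-0.02],"turn": 1.2}])

```text
t: 0.93
eef_pos: [0.4506, 0.2579, 0.2502]
tool_rot: [[0.051, 0.999, -0.001], [0.999, -0.051, -0.001], [-0.001, -0.001, -1.0]]
contact_force: [0.4, 0.7, -0.3]
width: 0.088
```

Run:
```python
from h import *
s=state();print(s['eef_pos'],s['joint_pos'].round(0))
off(T(q,[-.17,0,.22])[0],q[2])
```

```text
[0.45056817 0.25792502 0.25023963] [-56.  12.  22. 110.  -5.  59. -34.]
offset [-0.3257  0.0335  0.0307] turn 0.2112
```

Request:
apply_moves(plan=[{"offset": [-0.041,0.004,0],"turn": 0.05},{"offset": [-0.082,0.008,0],"turn": 0.1},{"offset": [-0.123,0.012,0],"turn": 0.15},{"offset": [-0.164,0.016,0],"turn": 0.2},{"offset": [-0.205,0.02,0],"turn": 0.211},{"offset": [-0.246,0.025,0.01],"turn": 0.211},{"offset": [-0.287,0.03,0.02],"turn": 0.211},{"offset": [-0.326,0.0335,0.031],"turn": 0.211},{"offset": [-0.326,0.0335,0.031],"turn": 0.211}])

```text
t: 1.68
eef_pos: [0.4655, -0.0771, 0.2184]
tool_rot: [[0.269, 0.963, -0.003], [0.963, -0.269, -0.004], [-0.005, -0.002, -1.0]]
contact_force: [-0.2, -0.7, 0.2]
width: 0.0883
```

Run:
```python
from h import *
p=viewer.camera_params('wrist'); s=state(); im=viewer.camera('wrist')
json.dump({k:np.array(v).tolist() for k,v in p.items()},open('w1.json','w'))
print(s['eef_pos'],s['joint_pos'].round(0)); print(p['xyz'],tobin(s['eef_pos']))
cv2.imwrite('pics/w1.png',im[:,:,::-1])
for n,x in [('grip',[-.06-.145*np.cos(q[3]),0,.115-.145*np.sin(q[3])]),('mark',[-.086,0,.065])]: print(n,proj(p,T(q,x)))
```

```text
[ 0.46548163 -0.07713623  0.21844652] [-32.  10.  38. 119.  -7.  54.  -6.]
[ 0.48563442 -0.00085436  0.37100846] [-1.78288105e-01 -1.20591077e-04  2.18446521e-01]
grip [[288.15984637 218.88249017]]
mark [[287.08118479  93.44509074]]
```

View pics/w1.png

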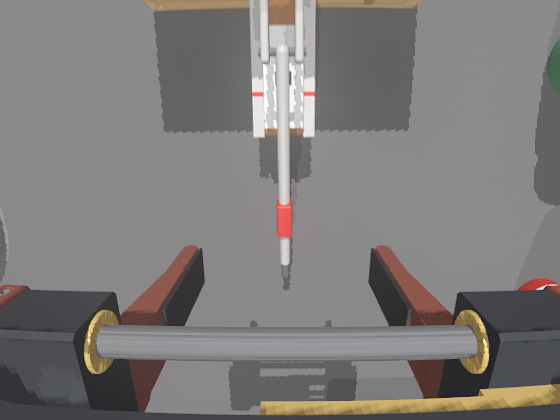

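Run:
```python
from h import *
p=json.load(open('w1.json')); print('f',K(p))
print('grip shift',tobin(onz(p,(284.5,219),.0705)),[-.06-.145*np.cos(q[3])],'tip',tobin(onz(p,(286,287),.0475)), -.06-.22*np.cos(q[3]))
for x in np.arange(-.13,-.01,.01): print(x.round(3),proj(p,T(q,[x,0,.065])).round(1))
im=cv2.imread('pics/w1.png')[0:140,230:340]; cv2.imwrite('pics/w1z.png',cv2.resize(im,None,fx=4.2,fy=4.2,interpolation=cv2.INTER_CUBIC))
```

```text
f 338.08724845162095
grip shift [-0.19808949  0.003424    0.0705    ] [np.float64(-0.19800351745686925)] tip [-0.28272046  0.00292447  0.0475    ] -0.2693846471759396
-0.13 [[287.5 144.7]]
-0.12 [[287.4 133.4]]
-0.11 [[287.3 121.9]]
-0.1 [[287.2 110.1]]
-0.09 [[287.1  98.3]]
-0.08 [[287.   86.2]]
-0.07 [[286.9  73.9]]
-0.06 [[286.8  61.5]]
-0.05 [[286.7  49. ]]
-0.04 [[286.6  36.3]]
-0.03 [[286.5  23.4]]
-0.02 [[286.3  10.4]]
```

View pics/w1z.png

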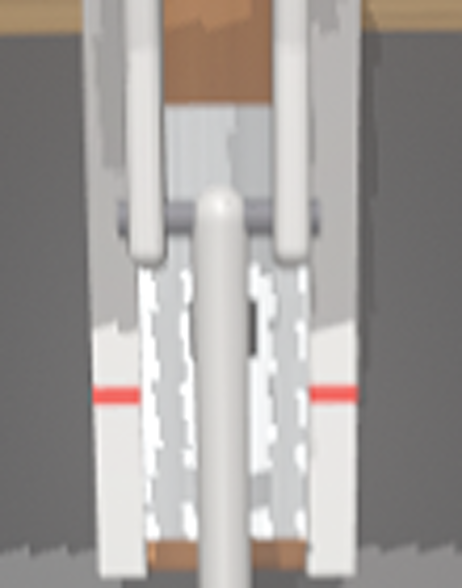

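Run:
```python
from h import *
p=json.load(open('w1.json')); ps=P['scene'];pt=P['top']
for a in np.radians([14,16,18,20,22,24]):
    X=T(q,[[-.06-d*np.cos(a),0.002,.115-d*np.sin(a)] for d in (.127,.145,.163,.205,.22)])
    print(np.degrees(a).round(),proj(p,X)[:,1].round(1),'scene',((proj(ps,X)-[195,95])*4.4)[[1,3,4]].round(0).tolist(),'top',((proj(pt,X)-[105,170])*3.6)[[1,3]].round(0).tolist())
```

```text
14.0 [207.9 224.9 241.  274.9 286. ] scene [[123.0, 454.0], [47.0, 516.0], [27.0, 532.0]] top [[627.0, 352.0], [701.0, 373.0]]
16.0 [205.3 221.8 237.4 270.1 280.8] scene [[126.0, 458.0], [51.0, 522.0], [32.0, 538.0]] top [[626.0, 351.0], [698.0, 372.0]]
18.0 [202.6 218.7 233.7 265.3 275.5] scene [[128.0, 462.0], [55.0, 527.0], [36.0, 544.0]] top [[624.0, 351.0], [695.0, 371.0]]
20.0 [199.9 215.5 230.  260.5 270.3] scene [[131.0, 466.0], [59.0, 533.0], [41.0, 549.0]] top [[621.0, 350.0], [691.0, 370.0]]
22.0 [197.1 212.2 226.3 255.6 265.1] scene [[134.0, 470.0], [64.0, 538.0], [46.0, 555.0]] top [[619.0, 350.0], [688.0, 369.0]]
24.0 [194.2 208.8 222.4 250.8 259.9] scene [[138.0, 473.0], [69.0, 542.0], [52.0, 559.0]] top [[616.0, 349.0], [684.0, 368.0]]
```

Run:
```python
from h import *
off(T(q,[-.217,.0025,.10])[0],q[2]);off(T(q,[-.217,.0025,.068])[0],q[2])
```

```text
offset [-0.0418 -0.0018  0.119 ] turn -0.0079
offset [-0.0417 -0.0017  0.151 ] turn -0.0079
```

Request:
apply_moves(plan=[{"offset": [-0.02,-0.002,0.03],"turn": -0.008},{"offset": [-0.042,-0.002,0.06],"turn": -0.008},{"offset": [-0.042,-0.002,0.09],"turn": -0.008},{"offset": [-0.042,-0.002,0.119],"turn": -0.008},{"offset": [-0.042,-0.002,0.14],"turn": -0.008},{"offset": [-0.042,-0.002,0.151],"turn": -0.008},{"offset": [-0.042,-0.002,0.151],"turn": -0.008},{"offset": [-0.042,-0.002,0.151],"turn": -0.008}])

```text
t: 2.4
eef_pos: [0.4528, -0.1135, 0.0682]
tool_rot: [[0.258, 0.966, -0.003], [0.966, -0.258, -0.003], [-0.003, -0.003, -1.0]]
contact_force: [0.6, -0.6, 1.0]
width: 0.0878
```

Run:
```python
from h import *
s=state();print(tobin(s['eef_pos']),s['contact_force'])
off(T(q,[-.217,.0025,.068])[0],q[2])
```

```text
[-0.21665213  0.00270138  0.06822552] [ 0.56379056 -0.56325048  1.00856432]
offset [-0.0003  0.0002  0.0002] turn 0.001
```

Precise. Close gently.

Request:
apply_moves(plan=[{"offset": [0,0,0],"turn": 0},{"offset": [0,0,0],"turn": 0},{"offset": [0,0,0],"turn": 0},{"offset": [0,0,0],"turn": 0},{"offset": [0,0,0],"turn": 0},{"offset": [0,0,0],"turn": 0},{"offset": [0,0,0],"turn": 0},{"offset": [0,0,0],"turn": 0}], fingers=0.0, squeeze=30)

```text
t: 3.07
eef_pos: [0.4528, -0.1135, 0.0683]
tool_rot: [[0.258, 0.966, -0.003], [0.966, -0.258, -0.003], [-0.003, -0.003, -1.0]]
contact_force: [-0.3, 0.3, 0.9]
width: 0.0376
```

```bash
cat >> h.py <<'E'
def tipof(th,phi):  # phi from vertical
    pv=np.array([.21-.27*np.cos(th),.115+.27*np.sin(th)]); u=np.array([-np.sin(phi),-np.cos(phi)])
    return pv,pv+.22*u,u
def solve(tx,tz):
    from scipy.optimize import fsolve
    return fsolve(lambda v:tipof(*v)[1]-[tx,tz],[.62,.35])
def grasp(th,phi,d=.159):
    pv,t,u=tipof(th,phi); return pv+d*u
E
python3 - <<'E'
from h import *
s=state(); print(s['width'],s['contact_force'])
# waypoints
for tx,tz in [(-.0733,.054),(-.0733,.065),(-.0733,.061),(-.10,.065),(-.10,.095),(-.105,.075),(-.105,.1)]:
    v=solve(tx,tz); print(tx,tz,'th %.3f phi %.1f'%(v[0],np.degrees(v[1])))
g0=grasp(0,np.pi/2-q[3]); print('g0',g0)
W=[(.1,66),(.2,60),(.3,54),(.4,48),(.5,42),(.6,36),(.66,31)]
v=solve(-.105,.095); W.append((v[0],np.degrees(v[1])))
for th,ph in W:
    ph=np.radians(ph); pv,t,u=tipof(th,ph); g=grasp(th,ph); print('th %.3f phi %.1f tip'%(th,np.degrees(ph)),t.round(3),'row: dx %.4f dz %.4f'%tuple(g-g0), 'body gap %.4f'%(.006+.076*np.tan(ph)-.0053-.0375))
E
```

```text
0.03758951427112484 [-0.27006215  0.33187241  0.85329966]
-0.0733 0.054 th 0.593 phi 15.7
-0.0733 0.065 th 0.634 phi 17.4
-0.0733 0.061 th 0.619 phi 16.7
-0.1 0.065 th 0.598 phi 23.3
-0.1 0.095 th 0.701 phi 28.1
-0.105 0.075 th 0.625 phi 25.9
-0.105 0.1 th 0.708 phi 30.0
g0 [-0.211328    0.06620617]
th 0.100 phi 66.0 tip [-0.26   0.052] row: dx 0.0074 dz 0.0111 body gap 0.1339
th 0.200 phi 60.0 tip [-0.245  0.059] row: dx 0.0190 dz 0.0229 body gap 0.0948
th 0.300 phi 54.0 tip [-0.226  0.065] row: dx 0.0348 dz 0.0351 body gap 0.0678
th 0.400 phi 48.0 tip [-0.202  0.073] row: dx 0.0545 dz 0.0475 body gap 0.0476
th 0.500 phi 42.0 tip [-0.174  0.081] row: dx 0.0780 dz 0.0601 body gap 0.0316
th 0.600 phi 36.0 tip [-0.142  0.089] row: dx 0.1050 dz 0.0726 body gap 0.0184
th 0.660 phi 31.0 tip [-0.117  0.092] row: dx 0.1261 dz 0.0780 body gap 0.0089
th 0.692 phi 29.1 tip [-0.105  0.095] row: dx 0.1360 dz 0.0821 body gap 0.0055
```

Request:
apply_moves(plan=[{"offset": [0,0,0],"turn": 0},{"offset": [0,0,0],"turn": 0},{"offset": [0,0,0],"turn": 0},{"offset": [0,0,0],"turn": 0},{"offset": [0,0,0],"turn": 0},{"offset": [0,0,0],"turn": 0}])

```text
t: 3.57
eef_pos: [0.4534, -0.1137, 0.0684]
tool_rot: [[0.258, 0.966, -0.002], [0.966, -0.258, -0.003], [-0.003, -0.001, -1.0]]
contact_force: [1.7, -0.9, -0.8]
width: 0.0134
```

Request:
apply_moves(plan=[{"offset": [0.0012,0,-0.0018],"turn": 0},{"offset": [0.0025,0,-0.0037],"turn": 0},{"offset": [0.0037,0,-0.0055],"turn": 0},{"offset": [0.005,0,-0.0074],"turn": 0},{"offset": [0.0062,0,-0.0092],"turn": 0},{"offset": [0.0074,0,-0.0111],"turn": 0},{"offset": [0.0074,0,-0.0111],"turn": 0}])

```text
t: 4.15
eef_pos: [0.4545, -0.1099, 0.0797]
tool_rot: [[0.261, 0.965, -0.002], [0.965, -0.261, -0.007], [-0.007, -0.0, -1.0]]
contact_force: [-0.4, -10.9, -2.6]
width: 0.0139
```

Run:
```python
from h import *
s=state(); b=tobin(s['eef_pos']); print(b,s['contact_force'],s['moment'],s['width'])
b0=np.array([-.2166,.0027,.0682]); print('dx,dz so far',(b-b0).round(4))
im=viewer.camera('scene'); cv2.imwrite('pics/s1.png',cv2.resize(im[60:230,170:400,::-1],None,fx=3.4,fy=3.4,interpolation=cv2.INTER_CUBIC))
```

```text
[-0.21278841  0.00204498  0.07969554] [ -0.38397154 -10.94655773  -2.56314407] [-2.41268345  0.16165048 -0.03929054] 0.013869199132802141
dx,dz so far [ 0.0038 -0.0007  0.0115]
```

View pics/s1.png

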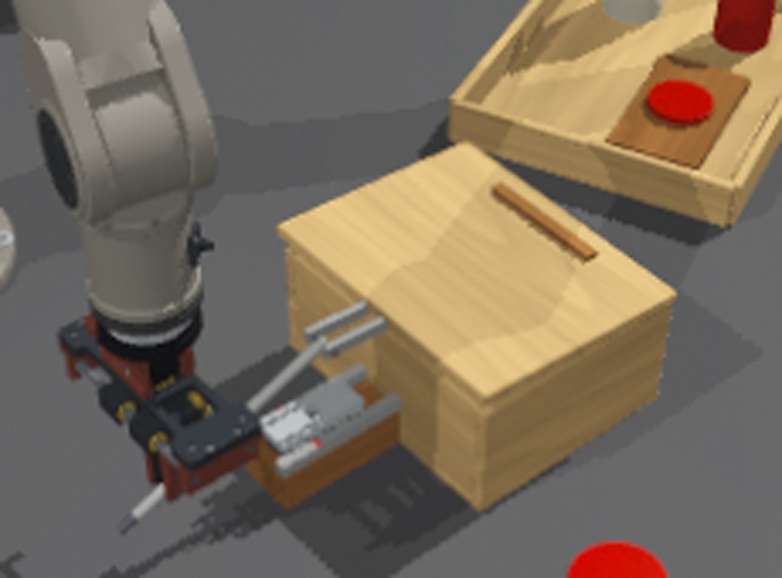

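Request:
apply_moves(plan=[{"offset": [0.007,0,-0.003],"turn": 0},{"offset": [0.011,0,-0.006],"turn": 0},{"offset": [0.015,0,-0.009],"turn": 0},{"offset": [0.019,0,-0.0115],"turn": 0},{"offset": [0.0228,0,-0.0145],"turn": 0},{"offset": [0.0266,0,-0.0175],"turn": 0},{"offset": [0.0304,0,-0.0205],"turn": 0},{"offset": [0.034,0,-0.0236],"turn": 0},{"offset": [0.034,0,-0.0236],"turn": 0}])

```text
t: 4.95
eef_pos: [0.4632, -0.0778, 0.1033]
tool_rot: [[0.262, 0.965, -0.002], [0.965, -0.262, -0.008], [-0.008, -0.0, -1.0]]
contact_force: [1.1, -4.5, -2.3]
width: 0.0135
```

```bash
cat >> h.py <<'E'
B0=np.array([-.2166,.0027,.0682]); G0=np.array([-.2113,.0662])
def est(d=.159):
    from scipy.optimize import fsolve
    s=state(); b=tobin(s['eef_pos']); db=b-B0; g=G0+db[[0,2]]
    v=fsolve(lambda v:grasp(v[0],v[1],d)-g,[.4,.8]); pv,t,u=tipof(*v)
    c,sn=np.cos(q[2]),np.sin(q[2]); F=s['contact_force']
    print('t %.2f'%s['t'],'db',db.round(4),'est th %.3f phi %.1f tip'%(v[0],np.degrees(v[1])),t.round(4),'F bin',np.round([c*F[0]+sn*F[1],-sn*F[0]+c*F[1],F[2]],1),'w',round(s['width'],4))
E
python3 -c "
from h import *
est(); print(state()['tool_rot'].round(3).tolist())"
```

```text
t 4.95 db [ 0.0371 -0.0007  0.0351] est th 0.309 phi 53.0 tip [-0.2229  0.0646] F bin [-4.1 -2.2 -2.3] w 0.0135
[[0.262, 0.965, -0.002], [0.965, -0.262, -0.008], [-0.008, -0.0, -1.0]]
```

Request:
apply_moves(plan=[{"offset": [0.009,0,-0.006],"turn": 0},{"offset": [0.018,0,-0.0125],"turn": 0},{"offset": [0.026,0,-0.017],"turn": 0},{"offset": [0.034,0,-0.021],"turn": 0},{"offset": [0.042,0,-0.025],"turn": 0},{"offset": [0.05,0,-0.029],"turn": 0},{"offset": [0.058,0,-0.033],"turn": 0},{"offset": [0.066,0,-0.036],"turn": 0},{"offset": [0.068,0,-0.0375],"turn": 0},{"offset": [0.068,0,-0.0375],"turn": 0}])

```text
t: 5.78
eef_pos: [0.4812, -0.011, 0.1404]
tool_rot: [[0.261, 0.965, -0.002], [0.965, -0.261, -0.007], [-0.008, -0.0, -1.0]]
contact_force: [0.8, -1.8, -0.4]
width: 0.0138
```

Run:
```python
from h import *
est(); im=viewer.camera('scene'); p=P['scene']
cv2.imwrite('pics/s2.png',cv2.resize(im[40:230,170:400,::-1],None,fx=3.4,fy=3.1,interpolation=cv2.INTER_CUBIC))
```

```text
t 5.78 db [ 0.1063 -0.0009  0.0722] est th 0.602 phi 35.5 tip [-0.1404  0.0888] F bin [-1.5 -1.3 -0.4] w 0.0138
```

View pics/s2.png

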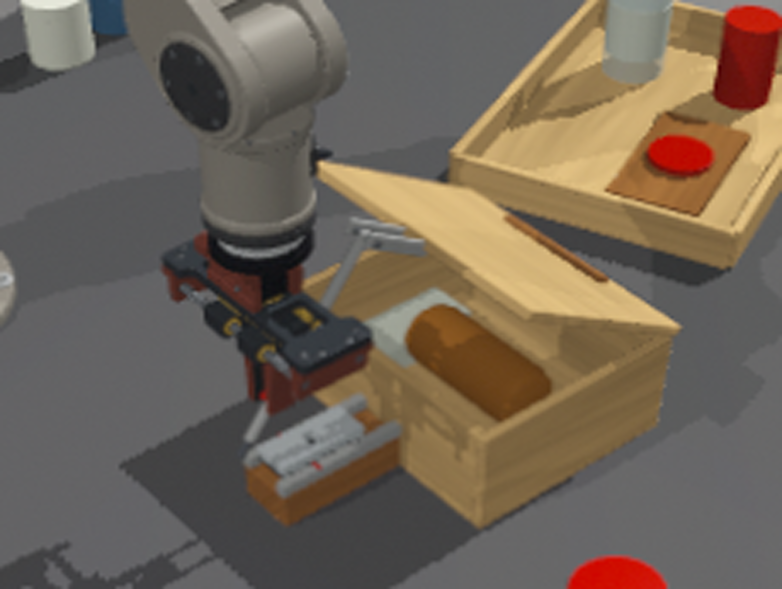

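Run:
```python
from h import *
b=tobin(state()['eef_pos'])-B0
for t in [(-.12,.09),(-.108,.085),(-.104,.075),(-.102,.070),(-.10,.065)]:
    v=solve(*t); g=grasp(*v)-G0-b[[0,2]]; print(t,'th %.3f phi %.1f'%(v[0],np.degrees(v[1])),g.round(4),'gap',round(.006+.076*np.tan(v[1])-.0053-.0375,4))
```

```text
(-0.12, 0.09) th 0.647 phi 31.4 [0.0171 0.0038] gap 0.0096
(-0.108, 0.085) th 0.653 phi 28.1 [0.0261 0.0006] gap 0.0038
(-0.104, 0.075) th 0.626 phi 25.7 [ 0.0278 -0.0083] gap -0.0003
(-0.102, 0.07) th 0.613 phi 24.5 [ 0.0286 -0.0127] gap -0.0022
(-0.1, 0.065) th 0.598 phi 23.3 [ 0.0294 -0.0172] gap -0.0041
```

Request:
apply_moves(plan=[{"offset": [0.006,0,-0.0013],"turn": 0},{"offset": [0.012,0,-0.0026],"turn": 0},{"offset": [0.017,0,-0.0038],"turn": 0},{"offset": [0.022,0,-0.002],"turn": 0},{"offset": [0.026,0,-0.0006],"turn": 0},{"offset": [0.027,0,0.003],"turn": 0},{"offset": [0.0278,0,0.007],"turn": 0},{"offset": [0.0278,0,0.0083],"turn": 0},{"offset": [0.0278,0,0.0083],"turn": 0}])

```text
t: 6.58
eef_pos: [0.4884, 0.0156, 0.1313]
tool_rot: [[0.261, 0.965, -0.002], [0.965, -0.261, -0.007], [-0.008, -0.0, -1.0]]
contact_force: [1.4, -2.4, -1.1]
width: 0.0137
```

Run:
```python
from h import *
est(); print(state()['moment'])
```

```text
t 6.58 db [ 0.1338 -0.0009  0.0631] est th 0.624 phi 25.5 tip [-0.1037  0.0743] F bin [-2.  -2.  -1.1] w 0.0137
[-0.25050666 -0.36509562  0.02357627]
```

Request:
apply_moves(plan=[{"offset": [0.0004,0,0.002],"turn": 0},{"offset": [0.0008,0,0.004],"turn": 0},{"offset": [0.0012,0,0.006],"turn": 0},{"offset": [0.0014,0,0.008],"turn": 0},{"offset": [0.0014,0,0.008],"turn": 0}])

```text
t: 7.0
eef_pos: [0.4884, 0.0158, 0.1233]
tool_rot: [[0.262, 0.965, -0.003], [0.965, -0.262, -0.008], [-0.009, -0.001, -1.0]]
contact_force: [-1.5, -6.3, 5.8]
width: 0.0138
```

Run:
```python
from h import *
est(); print(state()['moment'])
```

```text
t 7.00 db [ 0.1341 -0.0009  0.0551] est th 0.597 phi 23.7 tip [-0.1018  0.0654] F bin [-6.5 -0.2  5.8] w 0.0138
[-1.02407524  0.30351349  0.03813636]
```

Request:
apply_moves(plan=[{"offset": [0.001,0,-0.0005],"turn": 0},{"offset": [0.002,0,-0.0005],"turn": 0},{"offset": [0.003,0,-0.0005],"turn": 0},{"offset": [0.003,0,-0.0005],"turn": 0}], squeeze=6)

```text
t: 7.33
eef_pos: [0.4889, 0.0178, 0.1238]
tool_rot: [[0.263, 0.965, -0.004], [0.965, -0.263, -0.009], [-0.01, -0.001, -1.0]]
contact_force: [-1.4, -5.8, 4.9]
width: 0.0144
```

Run:
```python
from h import *
est(); print(state()['moment'])
```

```text
t 7.33 db [ 0.1361 -0.0009  0.0556] est th 0.602 phi 23.2 tip [-0.0993  0.0658] F bin [-5.9 -0.2  4.9] w 0.0144
[-1.25187474  0.2384245   0.0676844 ]
```

Request:
apply_moves(plan=[{"offset": [0.0015,0,-0.0003],"turn": 0},{"offset": [0.0025,0,-0.0005],"turn": 0},{"offset": [0.0035,0,-0.0007],"turn": 0},{"offset": [0.0045,0,-0.0009],"turn": 0},{"offset": [0.0055,0,-0.001],"turn": 0},{"offset": [0.0055,0,-0.001],"turn": 0}])

```text
t: 7.83
eef_pos: [0.4902, 0.0225, 0.1248]
tool_rot: [[0.263, 0.965, -0.004], [0.965, -0.263, -0.01], [-0.011, -0.001, -1.0]]
contact_force: [0.3, -4.6, 3.2]
width: 0.0138
```

Run:
```python
from h import *
est(); print(state()['moment'])
im=viewer.camera('scene')
cv2.imwrite('pics/s3.png',cv2.resize(im[100:220,200:310,::-1],None,fx=4.8,fy=4.8,interpolation=cv2.INTER_CUBIC))
```

```text
t 7.83 db [ 0.141  -0.0009  0.0566] est th 0.613 phi 22.0 tip [-0.0932  0.0663] F bin [-4.3 -1.4  3.2] w 0.0138
[-1.12392644  0.08695146 -0.0029605 ]
```

View pics/s3.png

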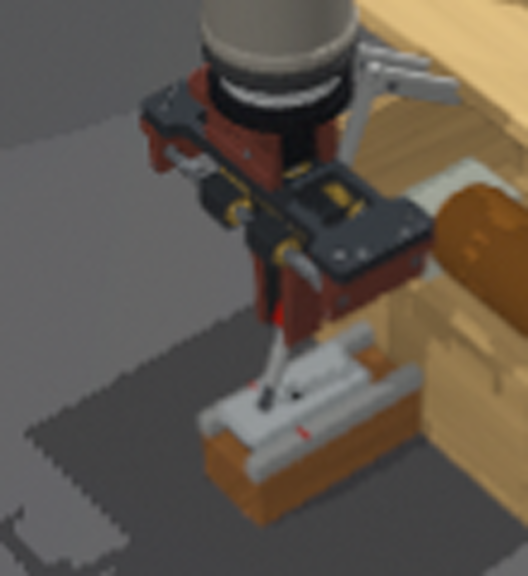

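Run:
```python
from h import *
for n,uv in [('tip',(265,403)),('hole',(297,393)),('mk',(250,385)),('mk',(303,432))]: print(n,tobin(onz(P['scene'],np.array(uv)/4.8+[200,100],.065)).round(4))
```

```text
tip [-0.0944  0.0003  0.065 ]
hole [-0.0752 -0.0052  0.065 ]
mk [-0.0923  0.0174  0.065 ]
mk [-0.0916 -0.0318  0.065 ]
```

Request:
apply_moves(plan=[{"offset": [0.001,0,-0.0002],"turn": 0},{"offset": [0.002,0,-0.0003],"turn": 0},{"offset": [0.003,0,-0.0004],"turn": 0},{"offset": [0.004,0,-0.0005],"turn": 0},{"offset": [0.005,0,-0.0005],"turn": 0},{"offset": [0.006,0,-0.0005],"turn": 0},{"offset": [0.006,0,-0.0005],"turn": 0}])

```text
t: 8.47
eef_pos: [0.4916, 0.0277, 0.1253]
tool_rot: [[0.263, 0.965, -0.004], [0.965, -0.263, -0.01], [-0.011, -0.001, -1.0]]
contact_force: [-1.6, -4.9, 2.4]
width: 0.0142
```

Run:
```python
from h import *
est(); print(state()['moment'])
```

```text
t 8.47 db [ 0.1464 -0.0009  0.0571] est th 0.622 phi 20.4 tip [-0.0862  0.0661] F bin [-5.1  0.2  2.4] w 0.0142
[-1.08071732  0.03300987  0.08173803]
```

Request:
apply_moves(plan=[{"offset": [0.001,0,0],"turn": 0},{"offset": [0.002,0,0],"turn": 0},{"offset": [0.003,0,0],"turn": 0},{"offset": [0.004,0,0],"turn": 0},{"offset": [0.004,0,0],"turn": 0}])

```text
t: 8.88
eef_pos: [0.4922, 0.0298, 0.1254]
tool_rot: [[0.265, 0.964, -0.005], [0.964, -0.265, -0.012], [-0.013, -0.002, -1.0]]
contact_force: [-2.1, -9.0, 5.8]
width: 0.0138
```

Run:
```python
from h import *
est(); print(state()['moment'])
```

```text
t 8.88 db [ 0.1485 -0.0009  0.0572] est th 0.625 phi 19.8 tip [-0.0834  0.066 ] F bin [-9.3 -0.3  5.8] w 0.0138
[-1.28485826  0.24111371  0.08000973]
```

Run:
```python
from h import *
im=viewer.camera('scene')
cv2.imwrite('pics/s4.png',cv2.resize(im[100:220,225:325,::-1],None,fx=5,fy=5,interpolation=cv2.INTER_CUBIC))
```

```text
(no output)
```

View pics/s4.png

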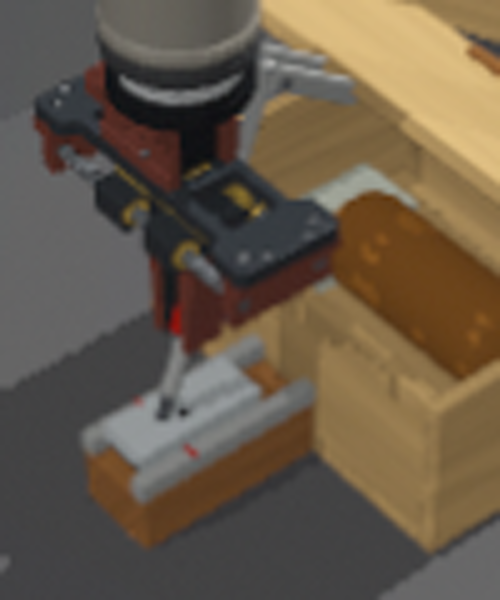

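Request:
apply_moves(plan=[{"offset": [0,0,0],"turn": 0},{"offset": [0,0,0],"turn": 0},{"offset": [0,0,0],"turn": 0},{"offset": [0,0,0],"turn": 0}], fingers=0.022)

```text
t: 9.27
eef_pos: [0.4918, 0.0297, 0.1252]
tool_rot: [[0.265, 0.964, -0.006], [0.964, -0.265, -0.012], [-0.013, -0.003, -1.0]]
contact_force: [-1.6, -4.4, 2.7]
width: 0.0217
```

Run:
```python
from h import *
est(); print(state()['moment'])
```

```text
t 9.27 db [ 0.1483 -0.0006  0.057 ] est th 0.624 phi 19.8 tip [-0.0837  0.0658] F bin [-4.7  0.4  2.7] w 0.0217
[-0.6624353   0.21050628 -0.03080947]
```

Request:
apply_moves(plan=[{"offset": [0.001,0,0],"turn": 0},{"offset": [0.0015,0,0],"turn": 0},{"offset": [0.002,0,0],"turn": 0},{"offset": [0.0025,0,0],"turn": 0},{"offset": [0.003,0,0],"turn": 0},{"offset": [0.003,0,0],"turn": 0}])

```text
t: 9.77
eef_pos: [0.4921, 0.0314, 0.1252]
tool_rot: [[0.266, 0.964, -0.007], [0.964, -0.266, -0.013], [-0.014, -0.003, -1.0]]
contact_force: [-2.1, -8.3, 4.5]
width: 0.0224
```

Run:
```python
from h import *
est(); print(state()['moment'])
```

```text
t 9.77 db [ 0.15   -0.0005  0.057 ] est th 0.626 phi 19.3 tip [-0.0814  0.0657] F bin [-8.6 -0.2  4.5] w 0.0224
[-1.05895152  0.39771812  0.02201524]
```

Request:
apply_moves(plan=[{"offset": [0.002,0,0],"turn": 0},{"offset": [0.003,0,0],"turn": 0},{"offset": [0.0035,0,0],"turn": 0},{"offset": [0.004,0,0],"turn": 0},{"offset": [0.0045,0,0],"turn": 0},{"offset": [0.0045,0,0],"turn": 0}])

```text
t: 10.27
eef_pos: [0.4924, 0.0335, 0.1253]
tool_rot: [[0.268, 0.963, -0.008], [0.963, -0.268, -0.015], [-0.016, -0.004, -1.0]]
contact_force: [-4.4, -11.6, 8.0]
width: 0.0219
```

Run:
```python
from h import *
est(); print(state()['moment'])
im=viewer.camera('scene'); cv2.imwrite('pics/s5.png',im[:,:,::-1])
```

```text
t 10.27 db [ 0.1522 -0.0002  0.0571] est th 0.629 phi 18.6 tip [-0.0786  0.0655] F bin [-12.3   1.2   8. ] w 0.0219
[-1.40801621  0.72103655  0.02020322]
```

Run:
```python
from h import *
a=cv2.resize(cv2.imread('pics/s4.png'),(100,120),interpolation=cv2.INTER_AREA); b=cv2.imread('pics/s5.png')[100:220,225:325]
b2=cv2.resize(cv2.resize(b,None,fx=5,fy=5,interpolation=cv2.INTER_CUBIC),(100,120),interpolation=cv2.INTER_AREA)
A,B=[cv2.resize(i,None,fx=8,fy=8,interpolation=cv2.INTER_CUBIC) for i in (a,b2)]
def m(name,x,y,w,h):
    t=A[y*8:(y+h)*8,x*8:(x+w)*8]; x0,y0=max(0,x-4),max(0,y-4); R=B[y0*8:(y+h+4)*8,x0*8:(x+w+4)*8]
    r=cv2.matchTemplate(R,t,cv2.TM_CCOEFF_NORMED); _,v,_,l=cv2.minMaxLoc(r); print(name,v,(l[0]/8+x0-x,l[1]/8+y0-y),'px')
m('tip',29,78,8,7); m('bracket',48,12,22,9); m('lid',80,5,18,15); m('body',40,38,25,18); m('mark',35,86,8,8)
cv2.imwrite('pics/cmp.png',np.hstack([A[55*8:95*8,20*8:65*8],B[55*8:95*8,20*8:65*8]]))
p=P['scene']
for t,ph in [(.6266,.0),(.6366,0)]: print(proj(p,T(q,[.21-.27*np.cos(t),0,.115+.27*np.sin(t)])))
```

```text
tip 0.741776704788208 (3.875, -0.75) px
bracket 0.8994551301002502 (0.125, 1.875) px
lid 0.9958000183105469 (-0.125, 0.125) px
body 0.9533483982086182 (1.25, -0.625) px
mark 0.999245822429657 (0.0, 0.0) px
[[278.76672402 111.91222003]]
[[279.2484346  110.98411383]]
```

View pics/cmp.png

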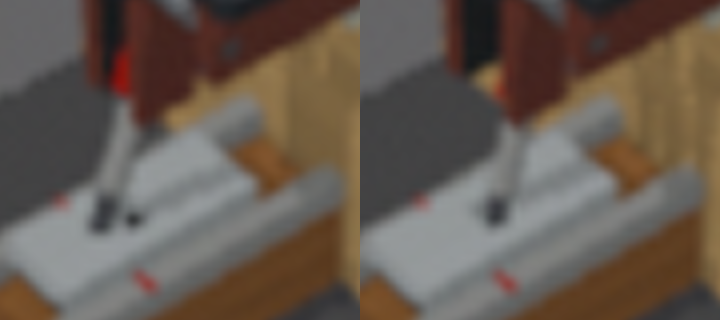

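Request:
apply_moves(plan=[{"offset": [0,0,0],"turn": 0},{"offset": [-0.0005,0,0],"turn": 0},{"offset": [-0.001,0,0],"turn": 0},{"offset": [-0.001,0,0],"turn": 0}])

```text
t: 10.65
eef_pos: [0.492, 0.0331, 0.1252]
tool_rot: [[0.267, 0.964, -0.009], [0.964, -0.267, -0.014], [-0.016, -0.005, -1.0]]
contact_force: [-0.8, -2.2, 0.9]
width: 0.0218
```

```bash
cat > cmp.py <<'E'
from h import *
def run(name):
    a=cv2.imread('pics/s5.png'); b=viewer.camera('scene')[:,:,::-1].copy(); cv2.imwrite(f'pics/{name}.png',b)
    A,B=[cv2.resize(i[90:230,215:335],None,fx=8,fy=8,interpolation=cv2.INTER_CUBIC) for i in (a,b)]
    for n,x,y,w,h in [('bracket',58,22,22,9),('tip',42,85,8,9),('body',50,48,25,18)]:
        t=A[y*8:(y+h)*8,x*8:(x+w)*8]; x0,y0=x-6,y-6; R=B[y0*8:(y+h+6)*8,x0*8:(x+w+6)*8]
        r=cv2.matchTemplate(R,t,cv2.TM_CCOEFF_NORMED); _,v,_,l=cv2.minMaxLoc(r); print(n,round(v,3),(l[0]/8+x0-x,l[1]/8+y0-y))
    est()
E
python3 -c "
from cmp import *
run('s6')"
```

```text
bracket 0.984 (0.0, -0.25)
tip 0.983 (0.0, -0.25)
body 0.981 (-0.25, 0.125)
t 10.70 db [1.516e-01 1.000e-04 5.700e-02] est th 0.628 phi 18.8 tip [-0.0793  0.0654] F bin [-2.   0.9  0.5] w 0.0221
```

```bash
cat > lid.py <<'E'
from h import *
def prof(im,ths,ylo=-.125,yhi=-.02):
    g=cv2.GaussianBlur(cv2.cvtColor(im,cv2.COLOR_BGR2GRAY).astype(np.float32),(0,0),.7)
    out=[]
    for t in ths:
        ys=np.linspace(ylo,yhi,60)
        def smp(r,h):
            X=np.c_[.21-r*np.cos(t)+h*np.sin(t),0,.115+r*np.sin(t)+h*np.cos(t)].repeat(60,0); X[:,1]=ys
            return proj(P['scene'],T(q,X)).astype(np.float32)
        for_h=smp(.217,.012); n=smp(.217,.0)-for_h; n/=np.linalg.norm(n,axis=1,keepdims=True)
        v=lambda k: cv2.remap(g,(for_h+k*n)[:,:1].astype(np.float32),(for_h+k*n)[:,1:].astype(np.float32),1).mean()
        out.append(v(-1)-v(1))
    return np.array(out)
def show(f,c):
    im=cv2.imread(f); ths=c+np.arange(-.1,.1001,.005)
    for a,b in [(-.125,-.03)]:
        o=prof(im,ths,a,b); i=np.argsort(-abs(o))[:5]; print(f,[(round(ths[k],3),round(float(o[k]),1)) for k in i])
E
python3 -c "
from lid import *
show('pics/scene0.png',0.0); show('pics/s5.png',.6); show('pics/s6.png',.6)
for z in (.054,.065,.06): print(z,solve(-.0733,z))"
```

```text
pics/scene0.png [(np.float64(0.0), 40.6), (np.float64(0.005), 39.9), (np.float64(-0.005), 39.6), (np.float64(0.01), 37.6), (np.float64(-0.01), 37.0)]
pics/s5.png [(np.float64(0.58), 39.0), (np.float64(0.585), 37.2), (np.float64(0.575), 36.2), (np.float64(0.59), 30.9), (np.float64(0.57), 30.3)]
pics/s6.png [(np.float64(0.585), 38.6), (np.float64(0.58), 37.2), (np.float64(0.59), 35.2), (np.float64(0.575), 32.3), (np.float64(0.595), 27.7)]
0.054 [0.59277484 0.27322172]
0.065 [0.6339931  0.30359447]
0.06 [0.61528504 0.28955457]
```

Request:
apply_moves(plan=[{"offset": [-0.001,0,0],"turn": 0},{"offset": [-0.001,0,0],"turn": 0},{"offset": [-0.001,0,0],"turn": 0},{"offset": [-0.0015,0,0],"turn": 0},{"offset": [-0.002,0,0],"turn": 0},{"offset": [-0.003,0,0],"turn": 0},{"offset": [-0.003,0,0],"turn": 0}], fingers=0.05)

```text
t: 11.28
eef_pos: [0.4912, 0.0301, 0.1252]
tool_rot: [[0.267, 0.964, -0.009], [0.964, -0.267, -0.014], [-0.016, -0.005, -1.0]]
contact_force: [-0.6, 0.5, 0.0]
width: 0.0502
```

```bash
python3 -c "
from cmp import *
run('s7')
from lid import show
show('pics/s7.png',.6)"
```

```text
bracket 0.957 (-0.75, -0.375)
tip 0.982 (0.0, -0.25)
body 0.65 (-0.875, 0.625)
t 11.33 db [1.486e-01 1.000e-04 5.700e-02] est th 0.625 phi 19.7 tip [-0.0833  0.0658] F bin [ 0.7 -0.4 -0.5] w 0.0498
pics/s7.png [(np.float64(0.585), 39.0), (np.float64(0.58), 38.0), (np.float64(0.59), 35.2), (np.float64(0.575), 33.1), (np.float64(0.595), 27.4)]
```

Lid holds with the robot clear. Retreat to the front.

Request:
apply_moves(plan=[{"offset": [-0.01,0,0],"turn": 0},{"offset": [-0.025,0,0],"turn": 0},{"offset": [-0.045,0,0],"turn": 0},{"offset": [-0.07,0,0],"turn": 0},{"offset": [-0.1,0,0],"turn": 0},{"offset": [-0.13,0,0],"turn": 0},{"offset": [-0.15,0,-0.02],"turn": 0},{"offset": [-0.15,0,-0.04],"turn": 0},{"offset": [-0.15,0,-0.04],"turn": 0}])

```text
t: 12.08
eef_pos: [0.4524, -0.1166, 0.1703]
tool_rot: [[0.272, 0.962, -0.004], [0.962, -0.272, -0.014], [-0.015, -0.0, -1.0]]
contact_force: [0.7, -0.0, 0.6]
width: 0.0502
```

Run:
```python
from lid import *
im=viewer.camera('scene')[:,:,::-1].copy(); cv2.imwrite('pics/s8.png',im); show('pics/s8.png',.6); print(state()['contact_force'],state()['t'])
A=cv2.resize(im[90:220,220:370],None,fx=5,fy=4.6,interpolation=cv2.INTER_CUBIC); cv2.imwrite('pics/s8z.png',A)
```

```text
pics/s8.png [(np.float64(0.585), 44.4), (np.float64(0.58), 42.2), (np.float64(0.59), 40.9), (np.float64(0.575), 35.9), (np.float64(0.595), 32.7)]
[ 0.75661093  0.34440654 -0.70074898] 12.1333
```

View pics/s8z.png

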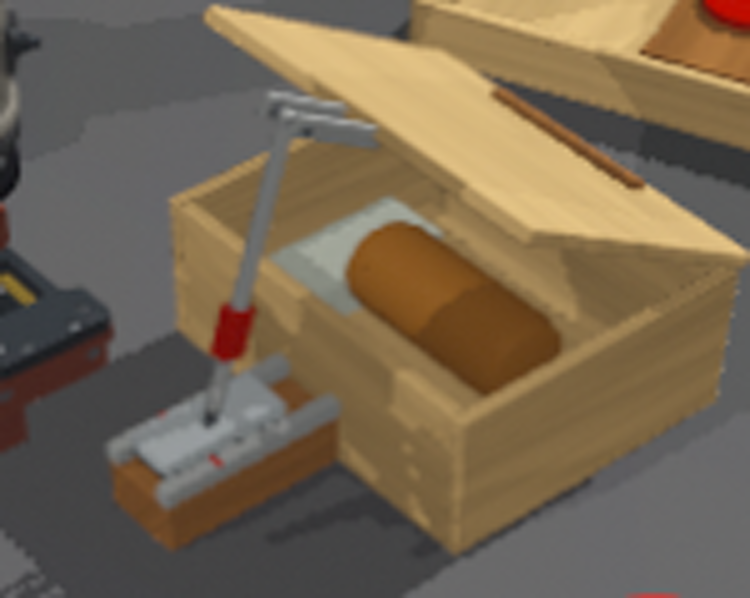

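The picture shows the rod standing in the shoe's hole, with its tip at about (210, 415). The lid is held open and the gripper is clear of it.

```bash
python3 -c "
from h import *
print(job.hand_in())"
```

```text
the job is handed in; nothing more can be done
None
```

The bread bin is propped open: the rod's tip stands in the shoe's hole, the lid stays up with the gripper withdrawn, and the job is handed in.

**What I did:** I pinched the red grip and raised the lid with the rod. I set the tip gently on the front of the metal shoe, then slid it towards the bin until it dropped into the hole. The tool can only point down, so near upright the rod met the gripper's body. I made the last few millimetres by opening the fingers slightly and pushing the rod with the body's edge. The force reading peaked at about 15 N after a push step; I did not log the peaks in between.

**Last checks:**
- **Lid angle:** it measured about 0.585 rad in the pictures and did not change through release and retreat. Fully seated should give about 0.593 rad, and resting on top of the shoe about 0.63 rad.
- **Contact:** the force read about zero after release, and the gripper was well clear of the rod and lid.
- **Final picture:** it shows the rod standing in the hole with the lid open.
- **Other objects:** the jar, can and candle holder were not approached.

**What disagreed:** the lid reads about 0.01 rad below the fully seated value. I put that down to the sprung shoe giving under the load. Whether the tip is right at the bottom is inferred from this angle, not seen directly. Robot time was about 12 s.

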